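# Take the lid off the pine box and squeeze the box in the trigger clamp

## Robot

A 6-joint arm with a two-finger parallel gripper is mounted at the origin on the work surface; the furniture and walls round the work are solid. World frame = base frame: x ahead of the robot, y to its left, z up, the work surface at z = 0. Lengths are in m, angles in rad, forces in N, time in s.
With the tool pointing down it reaches from about 0.4 to 0.825 m from the base axis. Payload 7 kg.
Tool frame: the origin (TCP) lies at the very end of the fingers, on their centre line; the grasp point (between the pads) lies 19 mm behind it; y points along the fingers, x is the direction in which the jaws open and shut, and the axes are right-handed (so a half turn about y gives the same grasp; the last joint's range is limited). The gripper opens to 88 mm and grips with 3 to 60 N. Pads are 19 mm wide; open, the fingers measure 130 mm over their backs; the gripper's body (78 mm by 193 mm) begins 47 mm behind the grasp point.
Start: joints at [-0.96, 0.359, 0.012, 0, -1.224, -0.288], TCP at [0.214, -0.64, 0.227] pointing down, gripper open.
Joint ranges: [-3.07, 3.07], [-1.43, 2.12], [-1.02, 1.25], [-3.03, 1.67], [-3.05, -0], [-3.03, 3.03]. Speed limits (rad/s): [2.39, 2.39, 3.01, 3.14, 3.14, 3.14].

## Interface

Orientations are given as [roll, pitch, yaw] about the fixed x, y, z axes, in that order (R = Rz(yaw) Ry(pitch) Rx(roll)).
In Python, from station import arm gives the robot as it stands.
- The arm moves only by the tool move_arm, never from a script. Its arguments are lists of equal length, an entry for each row: "jaw": the closure, from 0 (fully open) to 1 (shut); "offset": the shift along the tool's x, y, z in m, a list of three; "roll": the turn about the tool's y in rad. In form: {"jaw": [jaw, ...], "offset": [[dx, dy, dz], ...], "roll": [roll, ...]}. A call has 1 to 5 rows; each row shifts and turns the commanded pose from where the row before left it, along the tool's axes as they then stand; what a row does not reach is not made up. A row lasts 1/8 s, in which the tool goes at most 62.5 mm and 10.7 degrees, less where a joint would pass 70% of its speed; a pose out of reach is approached as far as the arm can. A call is refused whole if a number of a shift passes 0.0625 or a number of a turn 0.188, either way. A call with a gripper value outside its range is refused whole. The fingers move at their own pace and stop on an object; "grip_force" is the grip in N (left out, the last holds). Time passes only in rows, so rows that do not move let the fingers close. It gives the time, the measured TCP pose, the force and the opening at its end, in the units of the state.
- arm.get_state(): the state, without advancing time (a new reading comes with each control period).
- arm.grab_frame(name): name is "scene" or "top" or "wrist"; returns a dict with "pixels" (420x560x3 uint8, blue, green, red), "fovy" (degrees; the focal length in pixels is half the picture's height over the tangent of half this angle, whatever the lens; pixels are square), "cx", "cy" (the principal point, pixels), "position" and "attitude" of the camera in the world; the wrist camera has in their place "hand_eye" (4x4, takes a point from camera to tool coordinates, whose origin is the TCP and whose axes are the tool frame's). Camera axes: x right, y down, z forward; pixel columns grow to the right and rows downward; lengths in m; the calibration is good to about 2 mm. A picture is of the moment at which its call begins: read the wrist's pose just before it. There is no depth.
- arm.job_done(): hands the job in, once; it reports no verdict.
Trained networks look in a picture, given as the dict that the camera call returned (one of the last four; its "shot" number tells which), for a name from the list of things; names that differ only in an ending like _2 or _b are one class to them, and where a whole thing is asked for, a point or a joint stands for the part that bears it (a point fixed in the world has none). Each returns a list of dicts, best first, with "p" (0 to 1); they miss things now and then, are a little off and sometimes report something else, mostly with a low value. They report only what shows in the picture. A call takes as long as a camera call. They do not tell look-alikes from the thing itself.
- arm.recognise(picture, thing): "position" ([x, y, z] in m, in world coordinates, good to about 4 mm: the middle of the surface that is visible of it).
- arm.landmark_of(picture, thing): "position" ([x, y, z] in m, in world coordinates, good to about 4 mm: a listed point, or the origin of a listed thing).
The state is a dict: "t": time; "q": joint angles; "qd": joint speeds; "joint_efforts": joint torques, N m; "eef_pos": TCP position; "ee_rot": TCP orientation; "force": force on the tool from outside, world axes, zero at the start; "moment": the same for the moment, N m; "width": finger opening in m.
Only numpy, scipy, OpenCV 4.12 (cv2) and the standard library are available. Lean on these libraries where they do the work, as an engineer would, in place of code of your own. Each camera call takes 0.05 s, during which the arm holds its last target.

## Task

Lift the loose lid off the small pine box by its knob and set it down gently, flat on the bench, knob up, clear of the clamp's base. Then pump the clamp's trigger, moving the jaw by nothing else, until the box is drawn up against the fixed jaw and gripped with the pad's spring partly squeezed but never squeezed solid, which would crush the box. Leave the tools around alone, and finish still holding the trigger squeezed while I pin the corners, because the grip goes slack as soon as you let go.

Things in the scene. Friction and masses are not known exactly. Their poses are not given: they have to be found in the camera images.
- clamp: Trigger bar clamp on a plywood base 380x120x12 mm fixed to the bench. Origin: under the middle of the base, at bench height; x runs along the bar from handle to fixed jaw, z up. A steel bar, top at z 18, carries the box. Grey housing x -145 to -55, to z 116. Black fixed pistol handle x -137.5 to -119.5, 26 wide, to z 180; the black trigger stands before it (+x), to z 177.
- handle_back (a point): Middle of the handle's rear face (away from the trigger), clamp x -137.5, z 157 mm. Open fingers can straddle handle and trigger from above, at z 130 to 170; over both it is 57 mm at rest at z 157, 40 mm when fully squeezed. The handle does not move.
- trigger_front (a point): Middle of the trigger's front face, 50 mm above its pivot (clamp x -95, z 107), where it is pushed towards the handle; 18 mm wide. Moves with the trigger: about 17 mm in clamp -x for a full squeeze. With no load on the rod 5 to 9 N here moves it, with the box gripped 13 to 21 N.
- trigger_lever (a joint): Trigger: 0 at rest (leaning forward), 0.334 rad fully squeezed; a spring returns it. Squeezing drives a pawl that pushes the toothed rod forward, 45 mm per rad (15 mm in all); let back, the pawl clicks over teeth of 6 mm pitch and the rod stays. Up to 6 mm of a stroke can be idle until the pawl meets a tooth; full pumps gain 12 mm each.
- rod (a joint): advance of the toothed rod that carries the pad, 0 to 0.080 m towards the fixed jaw. A friction brake (4 N) holds it while the trigger is let back, but not against the loaded pad spring: then the rod slides back.
- sprung_pad (a joint): How far the pad's spring is squeezed: 0 free, 0.014 m solid (the bare stem with its coil between pad and dark barrel shrinks from 15 mm to 1 mm). It presses 4 N at first and 1 N more per mm; 3 to 12 mm, 7 to 16 N, is a proper grip.
- pad_face (a point): middle of the moving jaw's pad, its face towards the box: a rubber-faced plate 52 wide x 44 mm high. Moves along clamp x; clamp x = 20 mm + rod - sprung_pad, z = 43 mm.
- fixed_jaw_face (a point): middle of the fixed jaw's rubber face at clamp x = 155 mm, 50 wide x 46 mm high.
- pine_box: Open pine box with finger joints, 80 (x, along the bar) x 70 x 55 mm high, walls 7 mm, 0.25 kg; stands loose on the bar between pad and fixed jaw, 7 to 15 mm short of the fixed jaw. Origin: centre of its underside. The bench beside it on the near side (clamp -y), 20 to 120 mm from the clamp's base, is free for the lid.
- lid: Loose cap lid on the box, 92x82 mm; its downturned rim, 14 mm deep and 4 thick, reaches over the box walls with 2 mm of play and is in the way of both jaws. Plate 6 mm, so 20 mm high without the knob. Origin: middle of the rim's lower edge, so z = 0 when it lies on the bench. It comes off straight up.
- lid_knob (a point): in the thickest part of the lid's round wooden knob: 27 mm diameter; 38 mm above the lid's origin. The knob is 30 mm high over the plate and narrows to 16 mm below.
- marker: marker pen, 130 x 21 x 17 mm, bystander on the near side of the clamp's handle end. Origin: middle of its underside.
- tape_measure: tape measure, 82 x 38 x 66 mm, bystander near the clamp's handle end. Origin: middle of its underside.
- paint_brush: flat brush, 202 x 50 x 14 mm, bystander on the near side of the clamp. Origin: middle of its underside.
- wood_block: wood offcut, 65 x 140 x 38 mm, bystander behind the clamp beside the box. Origin: middle of its underside.
- wood_wedge: pine wedge, 32 x 120 x 30 mm, bystander behind the clamp's handle end. Origin: middle of its underside.
Things that resemble listed ones, but are neither listed nor needed, are in the scene too. What is shaped like the lid but green is not meant.

How it is judged:
By the outcome, as a careful person would: the job done as asked, in the order asked, and still so for the second after the job is handed in, while the arm keeps its last pose, push and grip.
It also fails if it takes over 64 s, if anything falls off the work surface, if the arm or the gripper's body presses on something with over 40 N, if the wrist force passes 120 N, or if a joint passes its speed limit or range.

## Working session

There is one attempt and no reset: what is moved stays moved. The work goes in short steps, Python scripts to look and compute and a tool call to move; the robot and the scene stay as the last step left them, time stands still between calls to the robot, and variables do not carry over. Pictures are saved under pics/ and viewed, and the job is handed in when it is done.

Besides the shell and the picture viewer there is one more tool, called after "Call:" as a command line: name --pt "numbers of a row" for each row, then --argument value for the rest. move_arm: Moves the arm, as the interface text tells. Its arguments: {"type":"object","properties":{"jaw":{"type":"array","items":{"type":"number"}},"offset":{"type":"array","items":{"type":"array","items":{"type":"number"}}},"roll":{"type":"array","items":{"type":"number"}},"grip_force":{"type":"number"}},"required":["jaw","offset","roll"]}

```bash
ls; mkdir -p pics; cat > h.py <<'E'
import numpy as np, cv2
from scipy.spatial.transform import Rotation as R
from station import arm
def snap(n,fn):
    p=arm.grab_frame(n); cv2.imwrite('pics/'+fn,p['pixels']); return p
E
python3 - <<'E'
from h import *
s=arm.get_state(); print(s)
for n in ['scene','top','wrist']:
    p=snap(n,n+'0.png'); print({k:v for k,v in p.items() if k!='pixels'})
    if n!='wrist' or 1:
        for t in ['lid','lid_knob','pine_box','handle_back','trigger_front','pad_face','fixed_jaw_face','clamp']:
            r=arm.landmark_of(p,t); print(n,t,[(np.round(x['position'],3).tolist(),round(x['p'],2)) for x in r][:4])
print(arm.get_state()['t'])
E
```

```text
pics
{'t': 0.0, 'q': array([-9.59893374e-01,  3.59380826e-01,  1.10444126e-02, -3.63008194e-04,
       -1.22406910e+00, -2.88090043e-01]), 'qd': array([-0.00032144,  0.00127118,  0.0014742 , -0.00081627, -0.00045804,
       -0.00187634]), 'joint_efforts': array([-9.45727516e-04, -5.82717741e+01,  2.93057048e+01,  6.99700758e+00,
        6.83663209e-03, -1.48757731e-04]), 'eef_pos': array([ 0.21395094, -0.63967914,  0.22561799]), 'ee_rot': array([-1.57066626e+00, -1.63983183e-03,  1.89348550e+00]), 'force': array([ 0.65200748,  0.11923444, -0.30588905]), 'moment': array([ 0.02002007, -0.0099043 , -0.01199971]), 'width': 0.08770407464582372}
{'fovy': 53.35910751856905, 'cx': 283.0171783929141, 'cy': 211.34936738873168, 'position': array([-0.22407339, -0.99215285,  0.64227468]), 'attitude': array([-2.07630568,  0.00322883, -0.84439227]), 'shot': 1}
scene lid [([0.491, -0.69, 0.006], 0.6), ([0.532, -0.342, 0.058], 0.5), ([0.537, -0.236, 0.002], 0.32)]
scene lid_knob [([0.494, -0.689, 0.038], 0.98), ([0.534, -0.339, 0.017], 0.41)]
scene pine_box [([0.534, -0.338, 0.017], 0.42)]
scene hand
[... 755 characters left out ...]
 0.41)]
top fixed_jaw_face [([0.535, -0.396, 0.044], 0.71)]
top clamp [([0.535, -0.241, -0.0], 0.75)]
{'fovy': 58.88405245831661, 'cx': 286.1626294507275, 'cy': 203.67990006277552, 'hand_eye': array([[ 9.99999455e-01,  9.59366436e-04,  4.11031973e-04,
         7.42965931e-04],
       [-1.64243663e-04, -2.44263103e-01,  9.69708982e-01,
        -1.57849538e-01],
       [ 1.03070620e-03, -9.69708521e-01, -2.44262812e-01,
         6.58857669e-02],
       [ 0.00000000e+00,  0.00000000e+00,  0.00000000e+00,
         1.00000000e+00]]), 'shot': 3}
wrist lid []
wrist lid_knob []
wrist pine_box []
wrist handle_back []
wrist trigger_front []
wrist pad_face []
wrist fixed_jaw_face []
wrist clamp []
1.35
```

View pics/scene0.png

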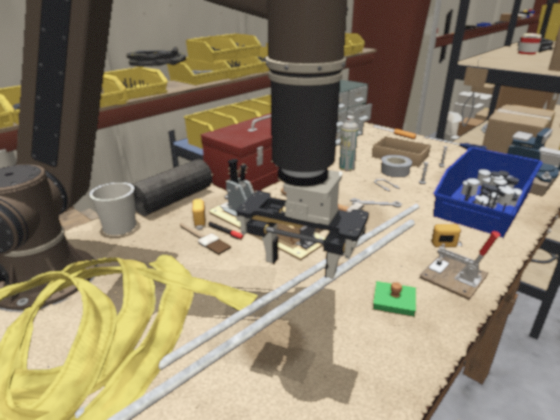

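View pics/top0.png

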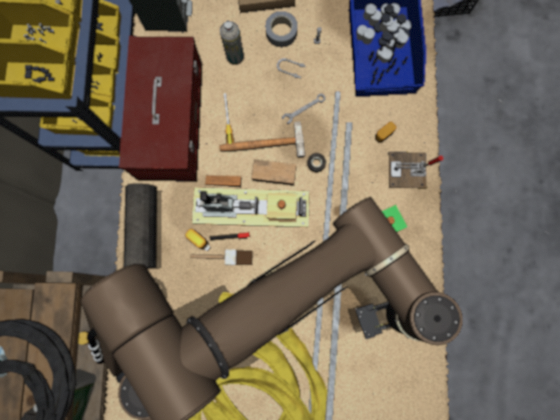

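View pics/wrist0.png

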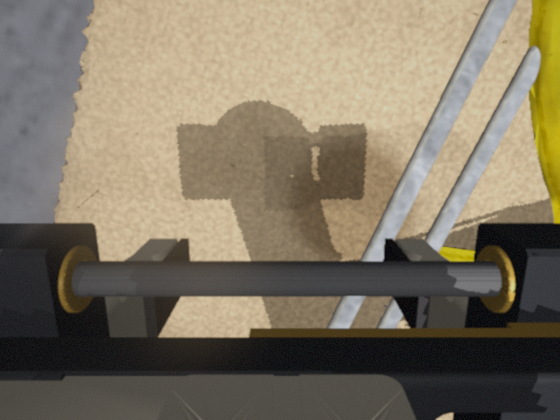

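```bash
python3 - <<'E'
import cv2
a=cv2.imread('pics/top0.png')[180:330,180:440]; cv2.imwrite('pics/top0c.png',cv2.resize(a,None,fx=3,fy=3,interpolation=2))
E
```

```text
(no output)
```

View pics/top0c.png

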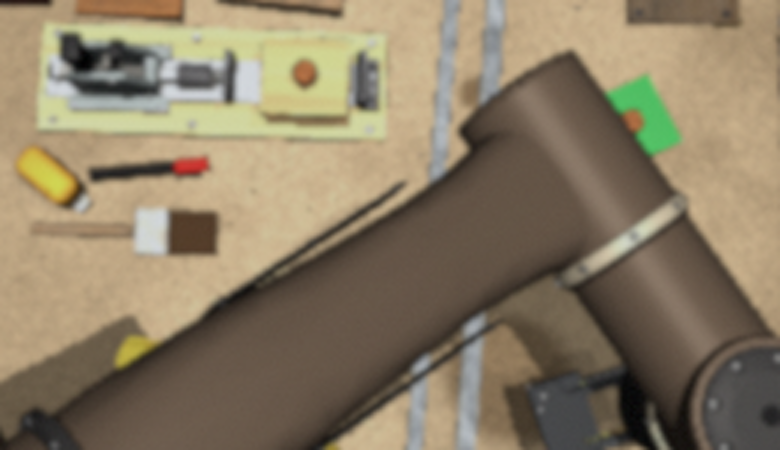

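Call:
move_arm --jaw '[0, 0, 0, 0, 0]' --pt "0 0 0" --pt "0 0 0" --pt "0.036 0 -0.04" --pt "0.036 0 -0.04" --pt "0.036 0 -0.04" --roll '[0.166, 0.166, 0, 0, 0]'

```text
t: 1.98
eef_pos: [0.336, -0.5322, 0.2266]
ee_rot: [-1.571, 0.0, 1.561]
force: [0.9, -0.2, -0.4]
width: 0.0878
```

Call:
move_arm --jaw '[0, 0, 0, 0, 0]' --pt "0.036 0 -0.04" --pt "0.036 0 -0.04" --pt "0.036 0 -0.04" --pt "0.036 0 -0.035" --pt "0 0 0" --roll '[0, 0, 0, 0, 0]'

```text
t: 2.6
eef_pos: [0.4937, -0.3883, 0.2265]
ee_rot: [-1.571, -0.0, 1.565]
force: [-1.4, -0.7, 0.8]
width: 0.0875
```

```bash
cat > look.py <<'E'
from h import *
import sys
fn=sys.argv[1]
s=arm.get_state(); print(s['t'],s['eef_pos'].round(4),s['ee_rot'].round(4),s['force'].round(1),s['width'])
for a in sys.argv[2:]:
    n,_,ts=a.partition(':')
    p=snap(n,f'{fn}_{n}.png')
    for t in ts.split(',') if ts else []:
        r=arm.landmark_of(p,t); print(n,t,[(np.round(x['position'],3).tolist(),round(x['p'],2)) for x in r][:3])
E
python3 look.py a wrist:lid,lid_knob,fixed_jaw_face,pad_face top:lid_knob,handle_back,trigger_front,fixed_jaw_face scene
```

```text
2.6 [ 0.4937 -0.3883  0.2265] [-1.5711e+00 -1.0000e-04  1.5654e+00] [-1.4 -0.7  0.8] 0.08747944088936487
wrist lid [([0.529, -0.345, 0.058], 0.63)]
wrist lid_knob [([0.528, -0.34, 0.094], 0.65)]
wrist fixed_jaw_face [([0.533, -0.398, 0.044], 0.74)]
wrist pad_face [([0.538, -0.265, 0.046], 0.87), ([0.539, -0.24, 0.001], 0.66)]
top lid_knob [([0.491, -0.687, 0.036], 0.68), ([0.372, -0.156, 0.005], 0.49), ([0.53, -0.344, 0.095], 0.42)]
top handle_back []
top trigger_front [([0.539, -0.158, 0.152], 0.52)]
top fixed_jaw_face [([0.535, -0.392, 0.039], 0.59)]
```

View pics/a_wrist.png

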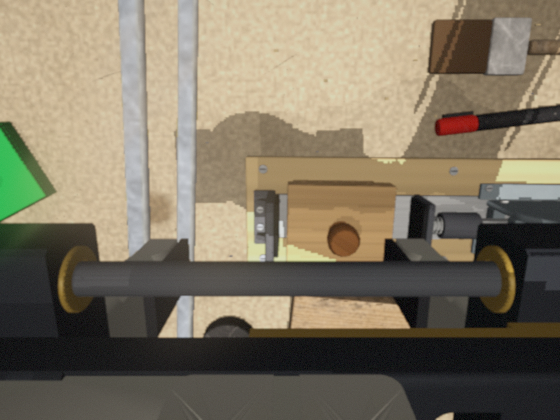

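View pics/a_scene.png

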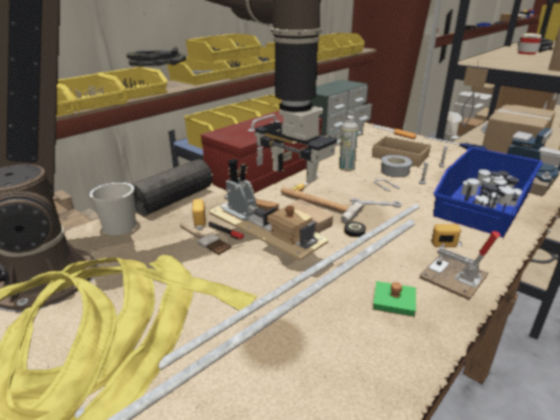

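```bash
cat >> h.py <<'E'
def ray_w(px,z,shot,pos,rot):
    f=210/np.tan(np.radians(shot['fovy'])/2)
    d=np.array([(px[0]-shot['cx'])/f,(px[1]-shot['cy'])/f,1])
    if 'hand_eye' in shot:
        H=np.array(shot['hand_eye']); T=R.from_euler('xyz',rot).as_matrix()
        o=T@H[:3,3]+pos; d=T@H[:3,:3]@d
    else:
        o=shot['position']; d=R.from_euler('xyz',shot['attitude']).as_matrix()@d
    return o+d*(z-o[2])/d[2]
E
python3 - <<'E'
from h import *
s=arm.get_state();p=arm.grab_frame('wrist')
for px,z in [((343,239),.097),((343,222),.1),((330,239),.097),((357,239),.097),((288,183),.079),((395,186),.079),((247,157),.012),((267,190),.064),((278,255),.064),((412,197),.065)]: print(px,ray_w(px,z,p,s['eef_pos'],s['ee_rot']).round(4))
E
```

```text
(343, 239) [ 0.5275 -0.3444  0.097 ]
(343, 222) [ 0.5121 -0.3453  0.1   ]
(330, 239) [ 0.5274 -0.355   0.097 ]
(357, 239) [ 0.5276 -0.333   0.097 ]
(288, 183) [ 0.4841 -0.3889  0.079 ]
(395, 186) [ 0.4874 -0.2994  0.079 ]
(247, 157) [ 0.4702 -0.4295  0.012 ]
(267, 190) [ 0.4931 -0.4074  0.064 ]
(278, 255) [ 0.5543 -0.3986  0.064 ]
(412, 197) [ 0.5003 -0.2796  0.065 ]
```

Call:
move_arm --jaw '[0, 0, 0, 0]' --pt "0.044 0 -0.036" --pt "0 0.05 0" --pt "0 0.035 0" --pt "0 0 0" --roll '[0, 0, 0, 0]'

```text
t: 3.7
eef_pos: [0.5261, -0.3463, 0.1389]
ee_rot: [-1.565, -0.002, 1.561]
force: [0.0, -0.0, 0.7]
width: 0.0877
```

```bash
python3 look.py b wrist:lid_knob,lid scene:lid_knob top
```

```text
3.7 [ 0.5261 -0.3463  0.1389] [-1.5655 -0.0019  1.5615] [ 0.  -0.   0.7] 0.08773419298636671
wrist lid_knob [([0.531, -0.338, 0.096], 0.74), ([0.537, -0.266, 0.042], 0.26)]
wrist lid [([0.529, -0.345, 0.061], 0.77)]
scene lid_knob [([0.492, -0.69, 0.04], 0.69), ([0.535, -0.394, 0.047], 0.67), ([0.536, -0.344, 0.097], 0.61)]
```

View pics/b_wrist.png

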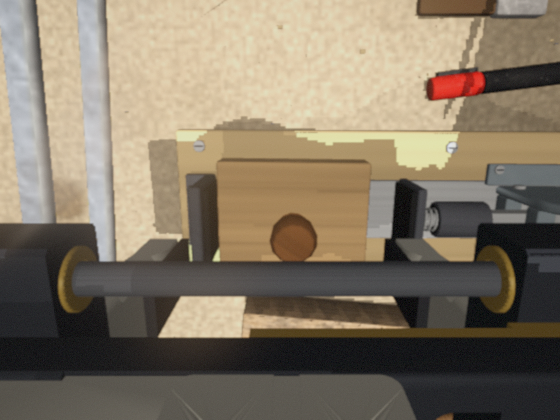

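```bash
python3 - <<'E'
from h import *
s=arm.get_state();p=arm.grab_frame('wrist')
for px,z in [((294,238),.097),((294,216),.100),((218,162),.079),((369,163),.079),((178,131),.012),((400,182),.065),((214,177),.065)]: print(px,ray_w(px,z,p,s['eef_pos'],s['ee_rot']).round(4))
E
```

```text
(294, 238) [ 0.5346 -0.3424  0.097 ]
(294, 216) [ 0.5205 -0.3424  0.1   ]
(218, 162) [ 0.4926 -0.3875  0.079 ]
(369, 163) [ 0.4939 -0.297   0.079 ]
(178, 131) [ 0.4778 -0.4292  0.012 ]
(400, 182) [ 0.5084 -0.2734  0.065 ]
(214, 177) [ 0.5042 -0.3932  0.065 ]
```

```bash
python3 -c "
from h import *
for i in range(2):
  s=arm.get_state();print(s['t'],s['eef_pos'],s['ee_rot'],s['qd'].round(3));arm.grab_frame('top')"
```

```text
4.05 [ 0.52842949 -0.34739461  0.14311335] [-1.57311907e+00  7.88928067e-04  1.56146333e+00] [ 0.002  0.003 -0.008 -0.003  0.003 -0.   ]
4.1 [ 0.52827815 -0.34730482  0.14283539] [-1.57270173e+00  6.27403401e-04  1.56143392e+00] [ 0.001  0.005 -0.007 -0.002  0.003  0.   ]
```

Call:
move_arm --jaw '[0.2, 0.3, 0.4, 0.4, 0.4]' --pt "0.004 0.02 -0.004" --pt "0 0.02 0" --pt "0 0.015 0" --pt "0 0.004 0" --pt "0 0 0" --roll '[0, 0, 0, 0, 0]'

```text
t: 4.78
eef_pos: [0.532, -0.3432, 0.0828]
ee_rot: [-1.571, 0.0, 1.562]
force: [-0.3, -0.3, -0.8]
width: 0.053
```

```bash
python3 look.py c wrist scene
```

```text
4.775 [ 0.532  -0.3432  0.0828] [-1.5708e+00  2.0000e-04  1.5617e+00] [-0.3 -0.3 -0.8] 0.0529514977119349
```

View pics/c_wrist.png

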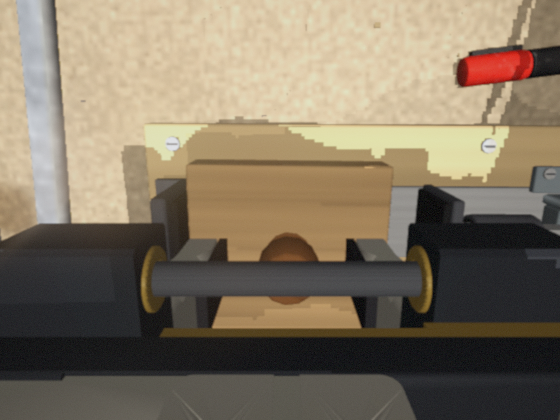

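Call:
move_arm --jaw '[0.6, 0.9, 0.9, 0.9]' --pt "0 0 0" --pt "0 0 0" --pt "0 0 0" --pt "0 0 0" --roll '[0, 0, 0, 0]' --grip_force 20

```text
t: 5.38
eef_pos: [0.5319, -0.343, 0.0827]
ee_rot: [-1.571, 0.0, 1.562]
force: [-0.2, 0.9, 1.6]
width: 0.0255
```

Call:
move_arm --jaw '[0.9, 0.9, 0.9, 0.9, 0.9]' --pt "0 -0.006 0" --pt "0 -0.015 0" --pt "0 -0.025 0" --pt "0 -0.025 0" --pt "0 0 0" --roll '[0, 0, 0, 0, 0]'

```text
t: 6.0
eef_pos: [0.5333, -0.3437, 0.1568]
ee_rot: [-1.576, 0.002, 1.562]
force: [0.4, 0.2, -2.3]
width: 0.0252
```

```bash
python3 look.py d wrist scene
```

```text
6.0 [ 0.5333 -0.3437  0.1568] [-1.5756  0.0019  1.5619] [ 0.4  0.2 -2.3] 0.025190073317712756
```

View pics/d_scene.png

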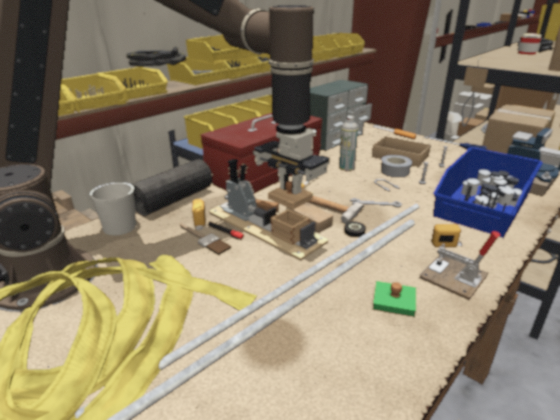

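View pics/d_wrist.png

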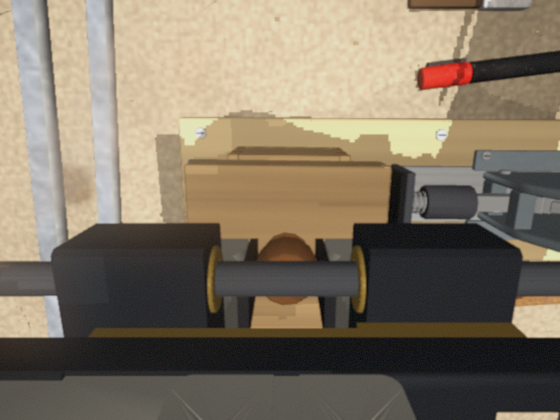

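Call:
move_arm --jaw '[0.9, 0.9, 0.9, 0.9, 0.9]' --pt "0 0 0.022" --pt "0 0 0.032" --pt "0 0 0.032" --pt "0 0 0.03" --pt "0 0.02 0.014" --roll '[0, 0, 0, 0, 0]'

```text
t: 6.72
eef_pos: [0.4007, -0.3419, 0.1339]
ee_rot: [-1.572, 0.0, 1.561]
force: [0.8, -0.5, -1.8]
width: 0.0251
```

Call:
move_arm --jaw '[0.9, 0.9, 0.9, 0.9, 0.9]' --pt "0 0.03 0" --pt "0 0.03 0" --pt "0 0.02 0" --pt "0 0.01 0" --pt "0 0 0" --roll '[0, 0, 0, 0, 0]'

```text
t: 7.35
eef_pos: [0.4013, -0.3416, 0.0428]
ee_rot: [-1.569, -0.001, 1.562]
force: [0.4, 0.1, -0.3]
width: 0.0255
```

```bash
python3 look.py e wrist scene
```

```text
7.35 [ 0.4013 -0.3416  0.0428] [-1.5689e+00 -6.0000e-04  1.5616e+00] [ 0.4  0.1 -0.3] 0.02545013109484654
```

View pics/e_wrist.png

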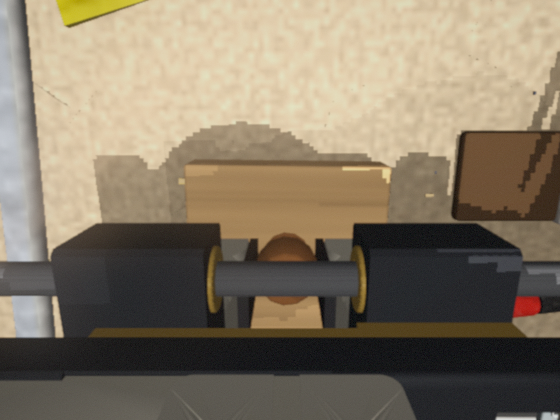

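View pics/e_scene.png

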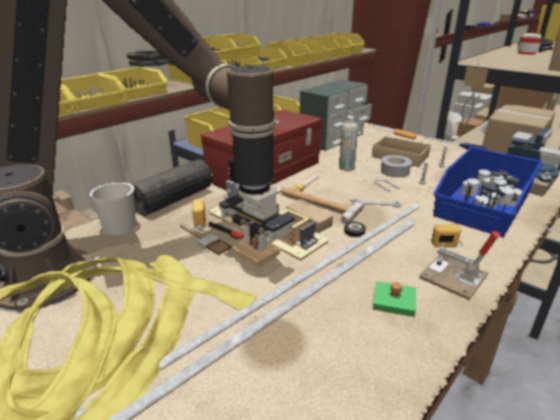

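Call:
move_arm --jaw '[0.9, 0.9, 0.9, 0.9, 0.9]' --pt "0 0.008 0" --pt "0 0.005 0" --pt "0 0.003 0" --pt "0 0.002 0" --pt "0 0 0" --roll '[0, 0, 0, 0, 0]'

```text
t: 8.07
eef_pos: [0.4018, -0.3418, 0.0254]
ee_rot: [-1.57, -0.0, 1.562]
force: [-0.0, -0.1, -2.2]
width: 0.0252
```

Call:
move_arm --jaw '[0.9, 0.9, 0.9]' --pt "0 0.001 0" --pt "0 0.001 0" --pt "0 0 0" --roll '[0, 0, 0]'

```text
t: 8.45
eef_pos: [0.402, -0.3419, 0.0237]
ee_rot: [-1.571, 0.0, 1.562]
force: [0.0, 0.4, -0.3]
width: 0.0254
```

Call:
move_arm --jaw '[0.9, 0.9]' --pt "0 0.0008 0" --pt "0 0 0" --roll '[0, 0]'

```text
t: 8.7
eef_pos: [0.402, -0.3419, 0.0236]
ee_rot: [-1.571, 0.0, 1.562]
force: [-2.6, 2.5, 9.1]
width: 0.0248
```

Call:
move_arm --jaw '[0.69, 0.66, 0.6, 0.4, 0.3]' --pt "0 -0.0006 0" --pt "0 0 0" --pt "0 0 0" --pt "0 0 0" --pt "0 0 0" --roll '[0, 0, 0, 0, 0]'

```text
t: 9.32
eef_pos: [0.4018, -0.3418, 0.0233]
ee_rot: [-1.571, -0.0, 1.562]
force: [0.3, 0.2, -0.2]
width: 0.0498
```

Call:
move_arm --jaw '[0.2, 0.1, 0, 0, 0]' --pt "0 -0.02 0" --pt "0 -0.05 0" --pt "0 -0.06 0" --pt "0 -0.06 0" --pt "0 0 0" --roll '[0, 0, 0, 0, 0]'

```text
t: 9.95
eef_pos: [0.4043, -0.3432, 0.2188]
ee_rot: [-1.579, 0.004, 1.562]
force: [-0.5, 1.0, -0.9]
width: 0.0876
```

```bash
python3 look.py f wrist:lid,lid_knob scene:lid,handle_back,trigger_front,pine_box top:pad_face,pine_box,handle_back,trigger_front,fixed_jaw_face
```

```text
9.95 [ 0.4043 -0.3432  0.2188] [-1.5795  0.0043  1.5622] [-0.5  1.  -0.9] 0.08757375964869213
wrist lid [([0.4, -0.346, -0.003], 0.57)]
wrist lid_knob [([0.4, -0.338, 0.037], 0.91)]
scene lid [([0.405, -0.342, -0.006], 0.58), ([0.489, -0.688, 0.006], 0.56)]
scene handle_back [([0.536, -0.106, 0.156], 0.84)]
scene trigger_front [([0.536, -0.161, 0.153], 0.56), ([0.418, -0.08, 0.002], 0.44)]
scene pine_box [([0.535, -0.339, 0.015], 0.61), ([0.533, -0.392, 0.045], 0.41)]
top pad_face [([0.625, -0.147, 0.002], 0.41)]
top pine_box []
top handle_back []
top trigger_front []
top fixed_jaw_face [([0.536, -0.395, 0.045], 0.67)]
```

View pics/f_wrist.png

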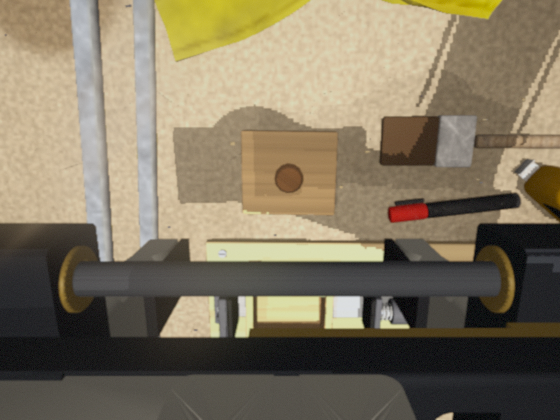

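View pics/f_scene.png

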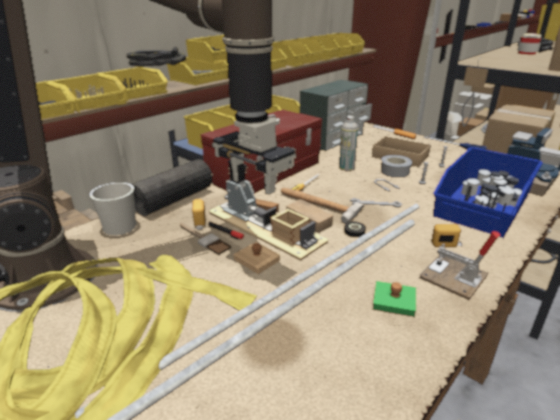

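Call:
move_arm --jaw '[0, 0, 0, 0, 0]' --pt "0.03 -0.03 0" --pt "0.05 -0.01 -0.02" --pt "0.05 0 -0.02" --pt "0.05 0 -0.02" --pt "0.041 0 -0.02" --roll '[0, 0, 0, 0, 0]'

```text
t: 11.28
eef_pos: [0.4843, -0.1197, 0.2538]
ee_rot: [-1.572, -0.0, 1.562]
force: [1.7, 0.4, 0.7]
width: 0.0877
```

Call:
move_arm --jaw '[0, 0]' --pt "0 0 0" --pt "0 0 0" --roll '[0, 0]'

```text
t: 11.52
eef_pos: [0.4837, -0.1215, 0.2533]
ee_rot: [-1.57, 0.0, 1.562]
force: [-0.5, -0.9, -0.5]
width: 0.0878
```

```bash
python3 look.py g wrist:handle_back,trigger_front,pad_face scene:handle_back,pad_face,pine_box top:pine_box,pad_face,fixed_jaw_face
```

```text
11.525 [ 0.4837 -0.1215  0.2533] [-1.5705e+00  1.0000e-04  1.5624e+00] [-0.5 -0.9 -0.5] 0.08784097111420815
wrist handle_back [([0.42, -0.076, -0.003], 0.39)]
wrist trigger_front [([0.533, -0.398, 0.045], 0.42)]
wrist pad_face [([0.534, -0.264, 0.044], 0.65)]
scene handle_back [([0.539, -0.104, 0.155], 0.63)]
scene pad_face [([0.536, -0.266, 0.043], 0.56)]
scene pine_box [([0.534, -0.337, 0.017], 0.9)]
top pine_box [([0.532, -0.34, 0.016], 0.78)]
top pad_face [([0.536, -0.27, 0.043], 0.39)]
top fixed_jaw_face [([0.537, -0.394, 0.046], 0.8), ([0.627, -0.147, -0.001], 0.46)]
```

View pics/g_wrist.png

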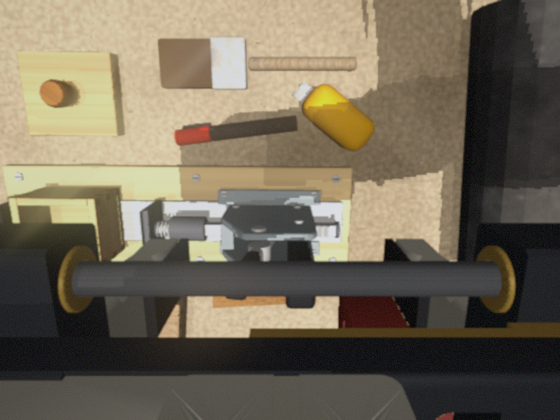

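View pics/g_top.png

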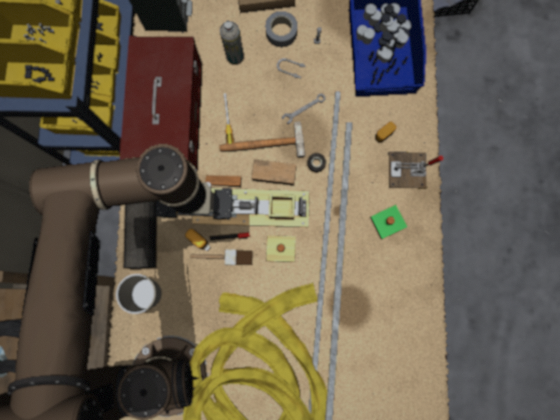

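Call:
move_arm --jaw '[0, 0, 0, 0]' --pt "-0.006 0 -0.026" --pt "0 0 -0.025" --pt "0 0.035 0" --pt "0 0 0" --roll '[0, 0, 0, 0]'

```text
t: 12.62
eef_pos: [0.5332, -0.128, 0.2159]
ee_rot: [-1.565, -0.0, 1.561]
force: [-0.2, 0.3, 0.8]
width: 0.0875
```

```bash
python3 look.py h wrist scene:handle_back,trigger_front
```

```text
12.625 [ 0.5332 -0.128   0.2159] [-1.5653 -0.      1.5612] [-0.2  0.3  0.8] 0.08753056794552412
scene handle_back [([0.538, -0.105, 0.156], 0.88)]
scene trigger_front []
```

View pics/h_wrist.png

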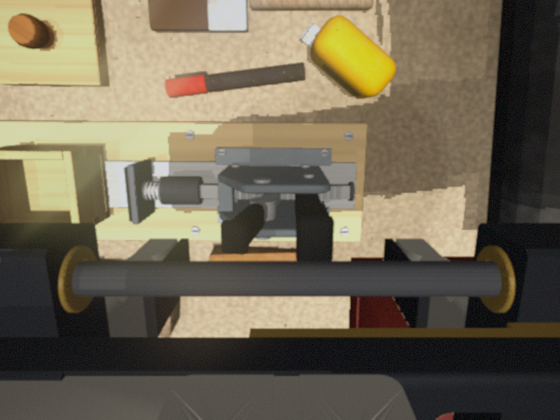

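```bash
python3 - <<'E'
import cv2
a=cv2.imread('pics/h_scene.png')[120:270,180:340]; cv2.imwrite('pics/h_c.png',cv2.resize(a,None,fx=4,fy=4,interpolation=2))
E
```

```text
(no output)
```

View pics/h_c.png

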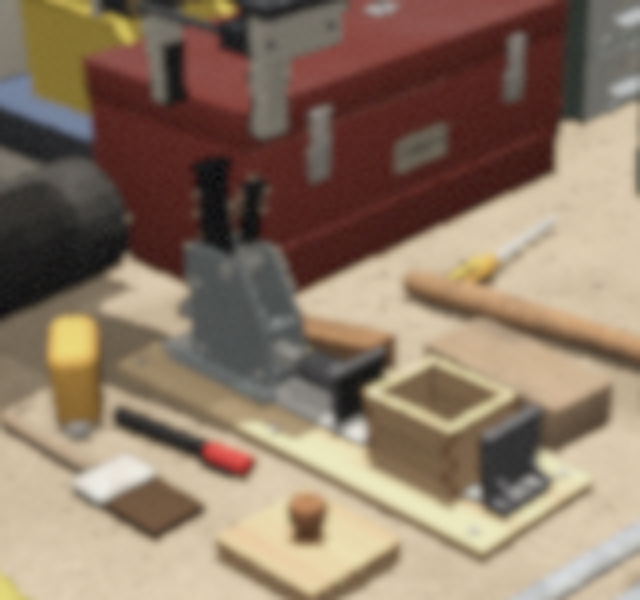

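Call:
move_arm --jaw '[0, 0, 0, 0]' --pt "0 0.03 0" --pt "0 0.03 0" --pt "0 0.019 0" --pt "0 0 0" --roll '[0, 0, 0, 0]'

```text
t: 13.32
eef_pos: [0.5345, -0.1281, 0.1393]
ee_rot: [-1.57, 0.0, 1.562]
force: [0.5, -0.6, -0.7]
width: 0.0878
```

```bash
python3 look.py i wrist scene:pad_face,pine_box
```

```text
13.325 [ 0.5345 -0.1281  0.1393] [-1.5698e+00  2.0000e-04  1.5617e+00] [ 0.5 -0.6 -0.7] 0.08783803277091744
scene pad_face [([0.404, -0.34, -0.002], 0.71), ([0.536, -0.265, 0.044], 0.65)]
scene pine_box [([0.536, -0.341, 0.018], 0.58)]
```

View pics/i_wrist.png

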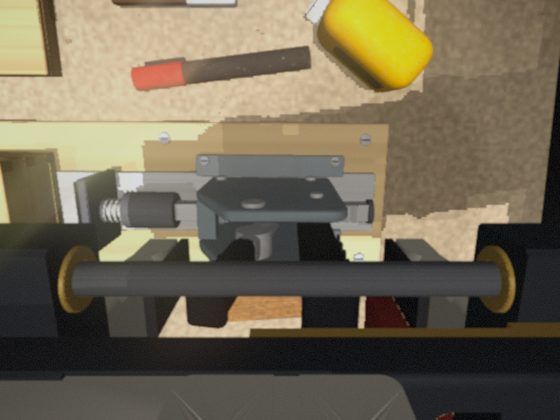

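Call:
move_arm --jaw '[0, 0.2, 0.4, 0.53, 0.53]' --pt "0.006 0 0" --pt "0 0 0" --pt "0 0 0" --pt "0 0 0" --pt "0 0 0" --roll '[0, 0, 0, 0, 0]' --grip_force 40

```text
t: 14.15
eef_pos: [0.5352, -0.1229, 0.14]
ee_rot: [-1.572, 0.001, 1.562]
force: [-0.3, -5.9, 5.2]
width: 0.0531
```

```bash
python3 look.py j wrist:pad_face scene:pad_face,handle_back
```

```text
14.15 [ 0.5352 -0.1229  0.14  ] [-1.5715e+00  1.3000e-03  1.5618e+00] [-0.3 -5.9  5.2] 0.05309802365238311
wrist pad_face [([0.538, -0.269, 0.042], 0.77)]
scene pad_face [([0.535, -0.272, 0.046], 0.62), ([0.647, -0.316, -0.006], 0.43)]
scene handle_back [([0.539, -0.103, 0.158], 0.96), ([0.42, -0.08, 0.001], 0.26)]
```

View pics/j_wrist.png

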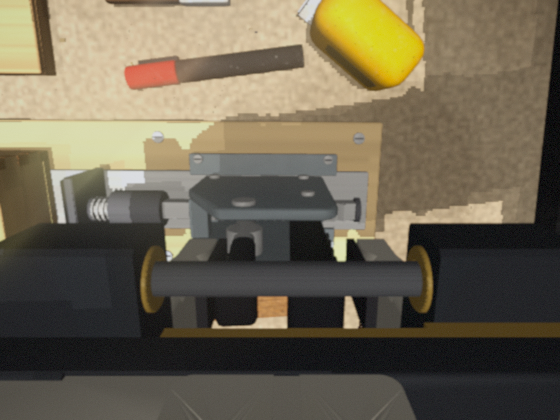

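Call:
move_arm --jaw '[0.55, 0.55, 0.55]' --pt "0 0 0" --pt "0 0 0" --pt "0 0 0" --roll '[0, 0, 0]'

```text
t: 14.78
eef_pos: [0.5352, -0.1235, 0.1401]
ee_rot: [-1.571, 0.002, 1.562]
force: [1.1, -6.5, 4.3]
width: 0.043
```

```bash
python3 look.py k wrist:pad_face scene:pad_face
```

```text
14.775 [ 0.5352 -0.1235  0.1401] [-1.5712  0.0024  1.5622] [ 1.1 -6.5  4.3] 0.04296652559666686
wrist pad_face [([0.537, -0.276, 0.044], 0.9)]
scene pad_face [([0.535, -0.274, 0.048], 0.6)]
```

View pics/k_wrist.png

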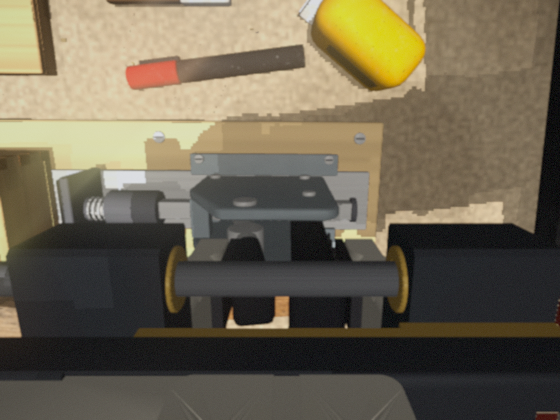

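Call:
move_arm --jaw '[0.6, 0.6, 0.6]' --pt "0.002 0 0" --pt "0 0 0" --pt "0 0 0" --roll '[0, 0, 0]'

```text
t: 15.35
eef_pos: [0.5352, -0.1234, 0.1401]
ee_rot: [-1.571, 0.005, 1.562]
force: [2.5, -18.5, 0.8]
width: 0.0427
```

```bash
python3 look.py l wrist:pad_face scene:pad_face
```

```text
15.35 [ 0.5352 -0.1234  0.1401] [-1.5708  0.0049  1.562 ] [  2.5 -18.5   0.8] 0.04267367938578561
wrist pad_face [([0.536, -0.272, 0.041], 0.74), ([0.622, -0.146, 0.002], 0.64)]
scene pad_face [([0.536, -0.274, 0.043], 0.69), ([0.647, -0.316, -0.005], 0.67)]
```

View pics/l_wrist.png

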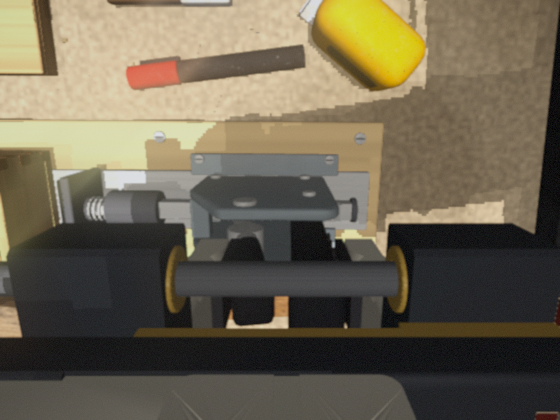

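Call:
move_arm --jaw '[0.3, 0, 0, 0, 0]' --pt "-0.001 0 0" --pt "0 0 0" --pt "0 0 0" --pt "0 0 0" --pt "0 0 0" --roll '[0, 0, 0, 0, 0]'

```text
t: 16.18
eef_pos: [0.5345, -0.1207, 0.139]
ee_rot: [-1.57, -0.0, 1.562]
force: [0.0, -1.1, -0.7]
width: 0.0856
```

```bash
python3 look.py m wrist:pad_face scene:pad_face
```

```text
16.175 [ 0.5345 -0.1207  0.139 ] [-1.5699e+00 -3.0000e-04  1.5617e+00] [ 0.  -1.1 -0.7] 0.08564653089314937
wrist pad_face [([0.536, -0.273, 0.042], 0.93)]
scene pad_face [([0.536, -0.273, 0.046], 0.66)]
```

View pics/m_wrist.png

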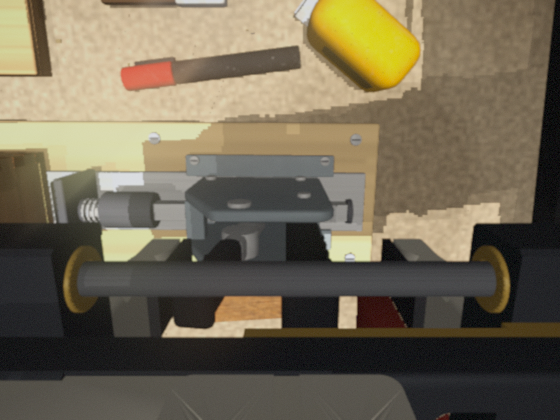

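Call:
move_arm --jaw '[0.4, 0.57, 0.57, 0.57, 0.57]' --pt "-0.001 0 0" --pt "0 0 0" --pt "0 0 0" --pt "0 0 0" --pt "0 0 0" --roll '[0, 0, 0, 0, 0]'

```text
t: 17.0
eef_pos: [0.5353, -0.1236, 0.1402]
ee_rot: [-1.572, 0.002, 1.562]
force: [0.6, -12.1, 5.9]
width: 0.0432
```

```bash
python3 look.py n wrist:pad_face scene:pad_face
```

```text
17.0 [ 0.5353 -0.1236  0.1402] [-1.5715  0.0023  1.5621] [  0.6 -12.1   5.9] 0.04317659411275822
wrist pad_face [([0.536, -0.278, 0.044], 0.65)]
scene pad_face [([0.534, -0.281, 0.045], 0.59)]
```

Call:
move_arm --jaw '[0.57]' --pt "0 0 0" --roll '[0]'

```text
t: 17.32
eef_pos: [0.5353, -0.1235, 0.1402]
ee_rot: [-1.571, 0.002, 1.562]
force: [-0.1, -6.8, 3.9]
width: 0.0431
```

```bash
python3 - <<'E'
from h import *
a=snap('wrist','o.png')['pixels']; s=snap('scene','o_s.png')['pixels']
rows=[cv2.imread(f'pics/{k}_wrist.png')[150:240,0:380] for k in ['i','l','m']]+[a[150:240,0:380]]
cv2.imwrite('pics/o_c.png',cv2.resize(np.vstack(rows),None,fx=1.6,fy=1.6))
E
```

```text
(no output)
```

View pics/o_c.png

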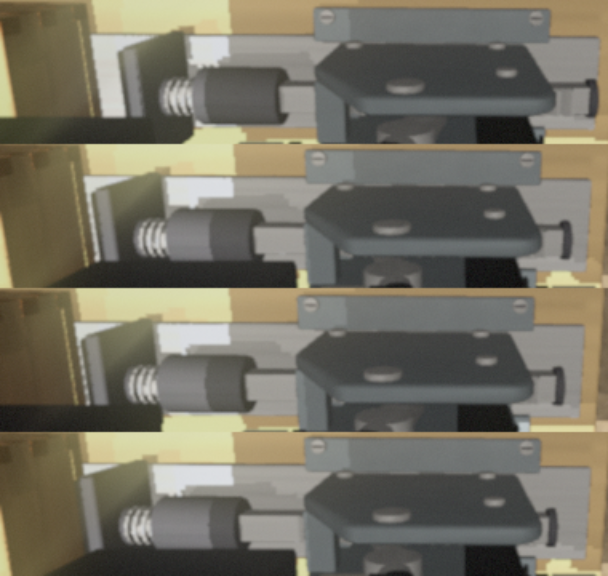

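Call:
move_arm --jaw '[0.3, 0, 0, 0, 0]' --pt "0 0 0" --pt "-0.004 0 0" --pt "-0.004 0 0" --pt "0 0 0" --pt "0 0 0" --roll '[0, 0, 0, 0, 0]'

```text
t: 18.05
eef_pos: [0.5348, -0.1299, 0.1393]
ee_rot: [-1.571, -0.0, 1.562]
force: [-0.1, 0.5, -0.8]
width: 0.0855
```

```bash
python3 look.py p wrist
```

```text
18.05 [ 0.5348 -0.1299  0.1393] [-1.5707e+00 -2.0000e-04  1.5615e+00] [-0.1  0.5 -0.8] 0.08548365872056947
```

View pics/p_wrist.png

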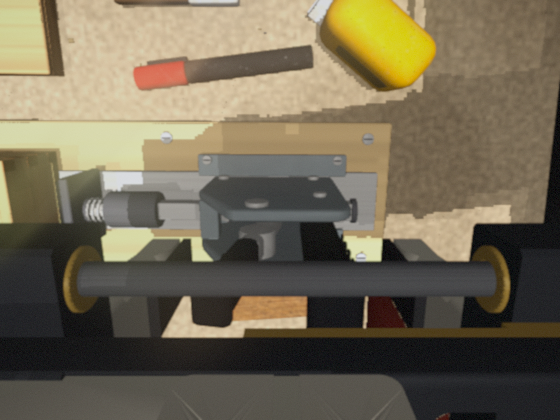

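Call:
move_arm --jaw '[0.4, 0.6, 0.6, 0.6, 0.6]' --pt "0 0 0" --pt "0.004 0 0" --pt "0.005 0 0" --pt "0 0 0" --pt "0 0 0" --roll '[0, 0, 0, 0, 0]'

```text
t: 18.73
eef_pos: [0.5353, -0.1234, 0.1405]
ee_rot: [-1.571, 0.004, 1.563]
force: [3.3, -30.5, -3.3]
width: 0.0434
```

Call:
move_arm --jaw '[0.6]' --pt "0 0 0" --roll '[0]'

```text
t: 18.85
eef_pos: [0.5353, -0.1234, 0.1404]
ee_rot: [-1.571, 0.004, 1.563]
force: [0.6, -12.8, 3.1]
width: 0.0428
```

```bash
python3 look.py q wrist:pad_face scene; python3 - <<'E'
import cv2,numpy as np
rows=[cv2.imread(f'pics/{k}_wrist.png')[150:240,0:380] for k in ['i','l','p','q']]
cv2.imwrite('pics/q_c.png',cv2.resize(np.vstack(rows),None,fx=1.6,fy=1.6))
E
```

```text
18.85 [ 0.5353 -0.1234  0.1404] [-1.5713  0.0041  1.5626] [  0.6 -12.8   3.1] 0.04282163068474143
wrist pad_face [([0.535, -0.289, 0.045], 0.81)]
```

View pics/q_c.png

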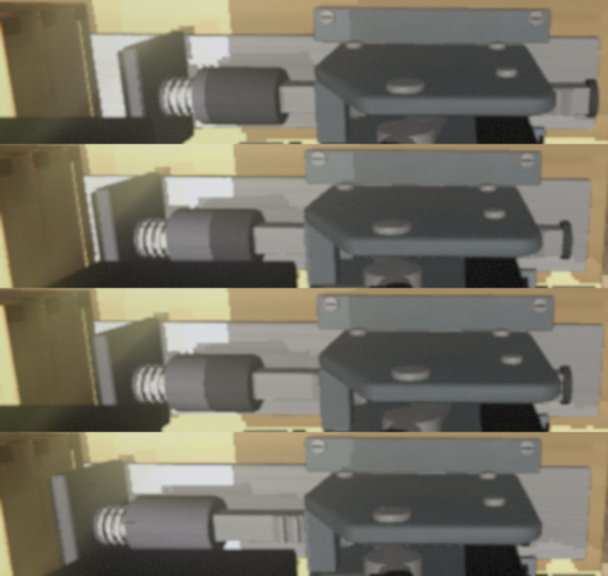

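View pics/q_wrist.png

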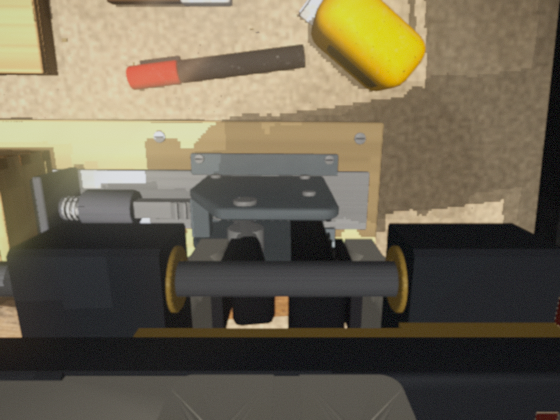

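Call:
move_arm --jaw '[0.3, 0, 0, 0, 0]' --pt "0 0 0" --pt "-0.004 0 0" --pt "-0.005 0 0" --pt "0 0 0" --pt "0 0 0" --roll '[0, 0, 0, 0, 0]'

```text
t: 19.62
eef_pos: [0.5348, -0.1299, 0.1392]
ee_rot: [-1.571, -0.0, 1.561]
force: [-0.5, 0.1, -0.1]
width: 0.0853
```

Call:
move_arm --jaw '[0.4, 0.6, 0.6, 0.6, 0.6]' --pt "0 0 0" --pt "0.004 0 0" --pt "0.004 0 0" --pt "0 0 0" --pt "0 0 0" --roll '[0, 0, 0, 0, 0]'

```text
t: 20.25
eef_pos: [0.5353, -0.1236, 0.1404]
ee_rot: [-1.572, 0.003, 1.562]
force: [1.4, -13.2, 6.9]
width: 0.0433
```

Call:
move_arm --jaw '[0.6]' --pt "0 0 0" --roll '[0]'

```text
t: 20.38
eef_pos: [0.5354, -0.1235, 0.1404]
ee_rot: [-1.572, 0.003, 1.562]
force: [-0.2, -6.8, 4.0]
width: 0.0428
```

```bash
python3 look.py r wrist:pad_face scene:pine_box,pad_face; python3 - <<'E'
import cv2,numpy as np
rows=[cv2.imread(f'pics/{k}_wrist.png')[150:240,0:380] for k in ['i','q','r']]
cv2.imwrite('pics/r_c.png',cv2.resize(np.vstack(rows),None,fx=1.6,fy=1.6))
E
```

```text
20.375 [ 0.5354 -0.1235  0.1404] [-1.5717  0.0028  1.5625] [-0.2 -6.8  4. ] 0.042805866902087285
wrist pad_face [([0.536, -0.304, 0.043], 0.78), ([0.535, -0.344, 0.019], 0.51)]
scene pine_box [([0.534, -0.341, 0.015], 0.79)]
scene pad_face []
```

View pics/r_c.png

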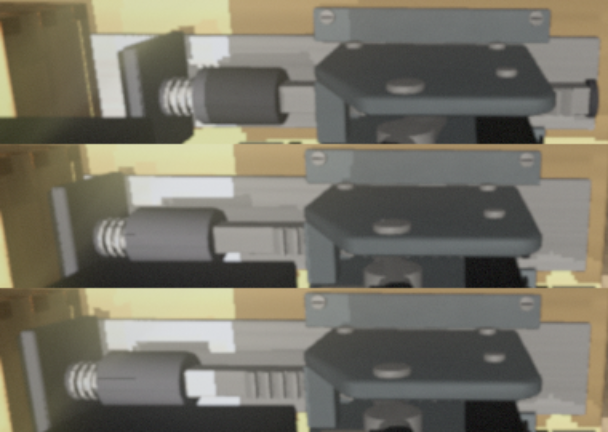

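Call:
move_arm --jaw '[0.3, 0, 0, 0, 0]' --pt "0 0 0" --pt "-0.004 0 0" --pt "-0.004 0 0" --pt "0 0 0" --pt "0 0 0" --roll '[0, 0, 0, 0, 0]'

```text
t: 21.25
eef_pos: [0.5348, -0.13, 0.1392]
ee_rot: [-1.571, -0.0, 1.561]
force: [-0.1, 1.5, -0.2]
width: 0.0854
```

Call:
move_arm --jaw '[0.4, 0.6, 0.6, 0.6, 0.6]' --pt "0 0 0" --pt "0.004 0 0" --pt "0.004 0 0" --pt "0 0 0" --pt "0 0 0" --roll '[0, 0, 0, 0, 0]'

```text
t: 21.88
eef_pos: [0.5354, -0.1237, 0.1406]
ee_rot: [-1.572, 0.003, 1.562]
force: [-2.4, 4.9, 7.6]
width: 0.0436
```

Call:
move_arm --jaw '[0.6]' --pt "0 0 0" --roll '[0]'

```text
t: 22.0
eef_pos: [0.5354, -0.1235, 0.1406]
ee_rot: [-1.572, 0.003, 1.563]
force: [-1.3, -6.5, 5.4]
width: 0.043
```

```bash
python3 look.py s wrist:pad_face scene:pine_box,pad_face top:pine_box,pad_face; python3 - <<'E'
import cv2,numpy as np
rows=[cv2.imread(f'pics/{k}_wrist.png')[150:240,0:380] for k in ['i','r','s']]
cv2.imwrite('pics/s_c.png',cv2.resize(np.vstack(rows),None,fx=1.6,fy=1.6))
a=cv2.imread('pics/s_scene.png')[150:270,200:340]; a=cv2.resize(a,None,fx=5,fy=5,interpolation=2)
cv2.imwrite('pics/s_d.png',a)
E
```

```text
22.0 [ 0.5354 -0.1235  0.1406] [-1.5718  0.0028  1.5625] [-1.3 -6.5  5.4] 0.04298521390648149
wrist pad_face [([0.536, -0.312, 0.043], 0.58)]
scene pine_box [([0.535, -0.349, 0.016], 0.69)]
scene pad_face []
top pine_box [([0.528, -0.353, 0.018], 0.93)]
top pad_face [([0.533, -0.316, 0.042], 0.62)]
```

View pics/s_c.png

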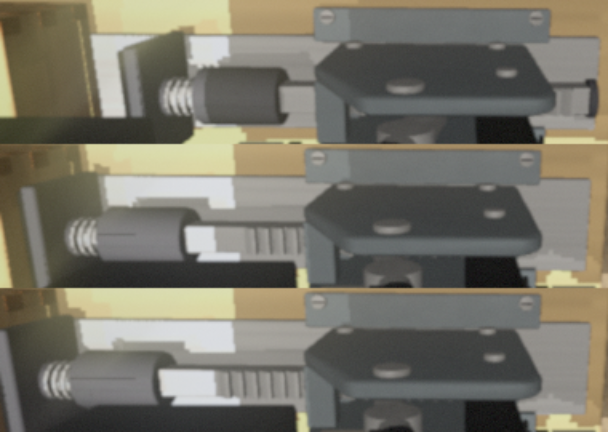

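View pics/s_d.png

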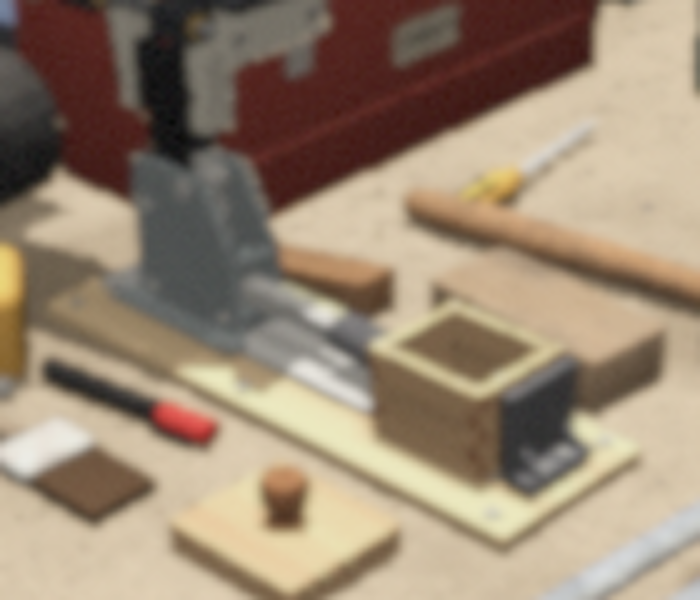

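Call:
move_arm --jaw '[0.3, 0, 0, 0, 0]' --pt "0 0 0" --pt "-0.004 0 0" --pt "-0.004 0 0" --pt "0 -0.008 0" --pt "0 0 0" --roll '[0, 0, 0, 0, 0]' --grip_force 50

```text
t: 23.02
eef_pos: [0.5354, -0.13, 0.1482]
ee_rot: [-1.572, -0.0, 1.562]
force: [0.5, 0.2, -0.3]
width: 0.0851
```

```bash
python3 look.py t wrist
```

```text
23.025 [ 0.5354 -0.13    0.1482] [-1.5722e+00 -1.0000e-04  1.5617e+00] [ 0.5  0.2 -0.3] 0.08506676720407073
```

View pics/t_wrist.png

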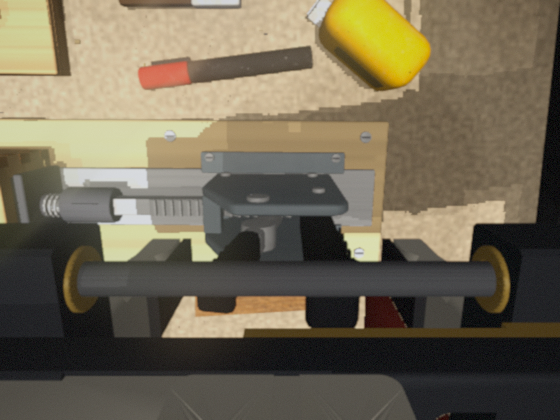

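Call:
move_arm --jaw '[0.3, 0.4, 0.47, 0.5, 0.5]' --pt "0 0 0" --pt "0.004 0 0" --pt "0.004 0 0" --pt "0 0 0" --pt "0 0 0" --roll '[0, 0, 0, 0, 0]'

```text
t: 23.7
eef_pos: [0.5353, -0.1242, 0.1491]
ee_rot: [-1.572, 0.004, 1.562]
force: [-2.1, -11.1, 9.6]
width: 0.0459
```

Call:
move_arm --jaw '[0.53, 0.55]' --pt "0 0 0" --pt "0 0 0" --roll '[0, 0]'

```text
t: 23.95
eef_pos: [0.5353, -0.1228, 0.149]
ee_rot: [-1.572, 0.002, 1.562]
force: [-3.2, -1.9, 11.1]
width: 0.0413
```

```bash
python3 look.py u wrist:pad_face scene:pine_box top:pine_box,pad_face; python3 - <<'E'
import cv2,numpy as np
rows=[cv2.imread(f'pics/{k}_wrist.png')[150:240,0:380] for k in ['s','t','u']]
cv2.imwrite('pics/u_c.png',cv2.resize(np.vstack(rows),None,fx=1.6,fy=1.6))
a=cv2.imread('pics/u_scene.png')[150:270,200:340]; a=cv2.resize(a,None,fx=5,fy=5,interpolation=2)
cv2.imwrite('pics/u_d.png',a)
E
```

```text
23.95 [ 0.5353 -0.1228  0.149 ] [-1.5721  0.0017  1.5623] [-3.2 -1.9 11.1] 0.04125911213716472
wrist pad_face [([0.533, -0.316, 0.042], 0.98)]
scene pine_box [([0.535, -0.353, 0.019], 0.57)]
top pine_box [([0.528, -0.355, 0.02], 0.92)]
top pad_face [([0.536, -0.32, 0.045], 0.41)]
```

View pics/u_c.png

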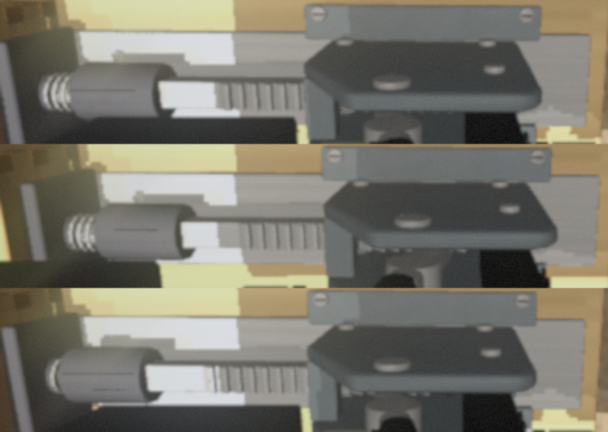

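View pics/u_d.png

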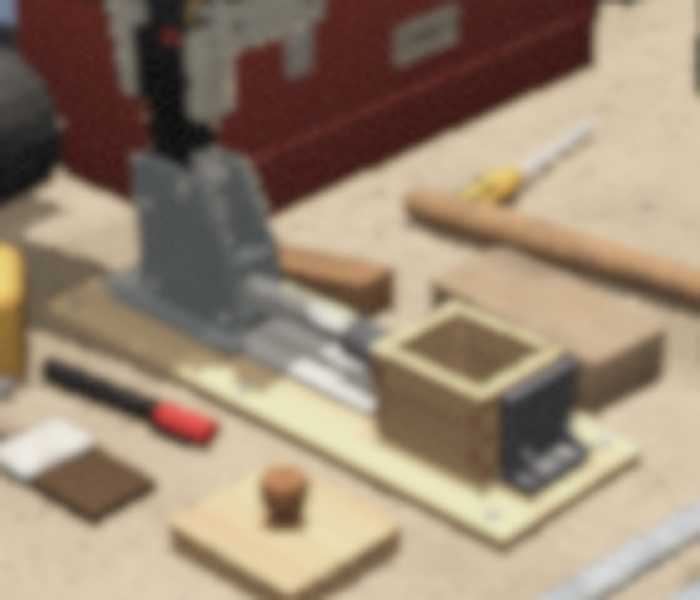

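View pics/u_wrist.png

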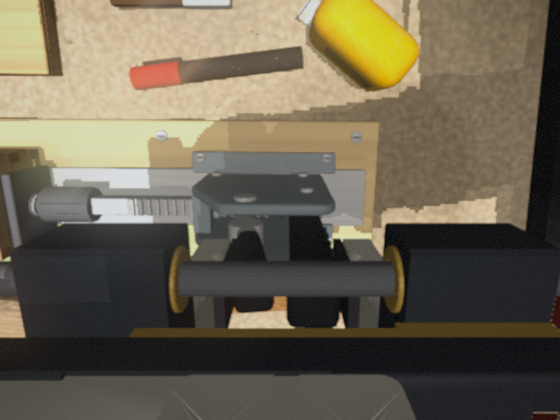

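Call:
move_arm --jaw '[0.55, 0.55, 0.55, 0.55]' --pt "0 0 0" --pt "0 0 0" --pt "0 0 0" --pt "0 0 0" --roll '[0, 0, 0, 0]'

```text
t: 24.8
eef_pos: [0.5354, -0.1227, 0.149]
ee_rot: [-1.572, 0.002, 1.563]
force: [-3.2, -1.1, 10.6]
width: 0.0415
```

```bash
python3 look.py v wrist:pad_face,fixed_jaw_face top:pine_box,fixed_jaw_face,lid scene; python3 - <<'E'
import cv2,numpy as np
rows=[cv2.imread(f'pics/{k}_wrist.png')[165:240,0:150] for k in ['t','v']]
cv2.imwrite('pics/v_c.png',cv2.resize(np.vstack(rows),None,fx=4,fy=4))
a=cv2.imread('pics/v_top.png')[170:280,180:330]; cv2.imwrite('pics/v_d.png',cv2.resize(a,None,fx=5,fy=5,interpolation=2))
E
```

```text
24.8 [ 0.5354 -0.1227  0.149 ] [-1.5721  0.0019  1.5626] [-3.2 -1.1 10.6] 0.041462260597166185
wrist pad_face [([0.534, -0.314, 0.043], 0.68)]
wrist fixed_jaw_face []
top pine_box [([0.531, -0.356, 0.018], 0.6)]
top fixed_jaw_face [([0.535, -0.393, 0.045], 0.63), ([0.404, -0.339, -0.002], 0.56)]
top lid [([0.494, -0.694, 0.001], 0.92), ([0.405, -0.341, -0.001], 0.68)]
```

View pics/v_c.png

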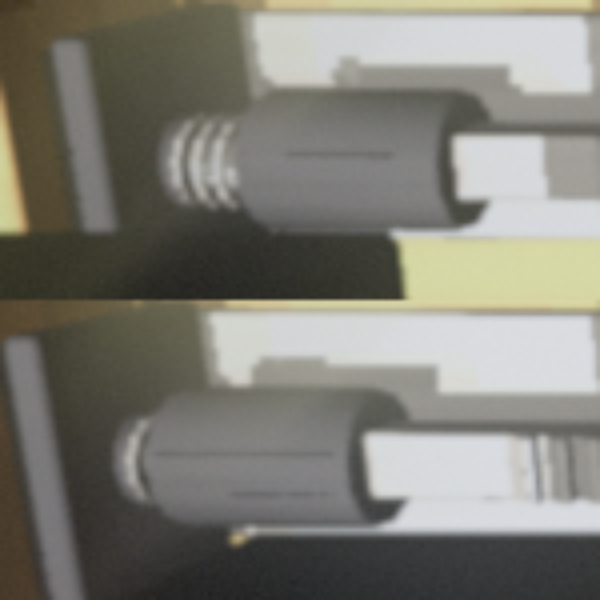

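View pics/v_d.png

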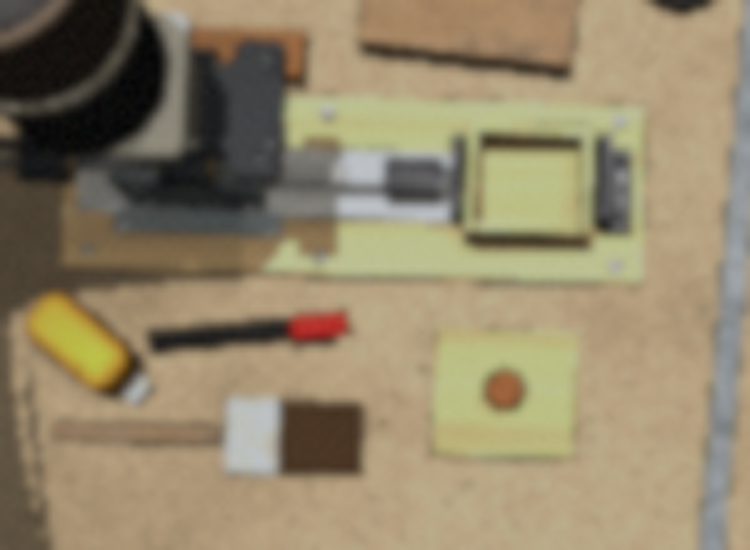

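Call:
move_arm --jaw '[0.57, 0.57, 0.57]' --pt "0 0 0" --pt "0 0 0" --pt "0 0 0" --roll '[0, 0, 0]'

```text
t: 25.58
eef_pos: [0.5353, -0.1227, 0.149]
ee_rot: [-1.572, 0.002, 1.563]
force: [-3.9, -1.7, 10.7]
width: 0.0413
```

Call:
move_arm --jaw '[0.57, 0.57, 0.57, 0.57, 0.57]' --pt "0 0 0" --pt "0 0 0" --pt "0 0 0" --pt "0 0 0" --pt "0 0 0" --roll '[0, 0, 0, 0, 0]'

```text
t: 26.2
eef_pos: [0.5354, -0.1227, 0.149]
ee_rot: [-1.572, 0.002, 1.563]
force: [-4.2, -1.7, 10.8]
width: 0.0415
```

```bash
python3 look.py w wrist scene; python3 - <<'E'
import cv2,numpy as np
rows=[cv2.imread(f'pics/{k}_wrist.png')[165:240,0:150] for k in ['t','w']]
cv2.imwrite('pics/w_c.png',cv2.resize(np.vstack(rows),None,fx=4,fy=4))
E
```

```text
26.2 [ 0.5354 -0.1227  0.149 ] [-1.5721  0.0019  1.5625] [-4.2 -1.7 10.8] 0.04146886522096328
```

View pics/w_c.png

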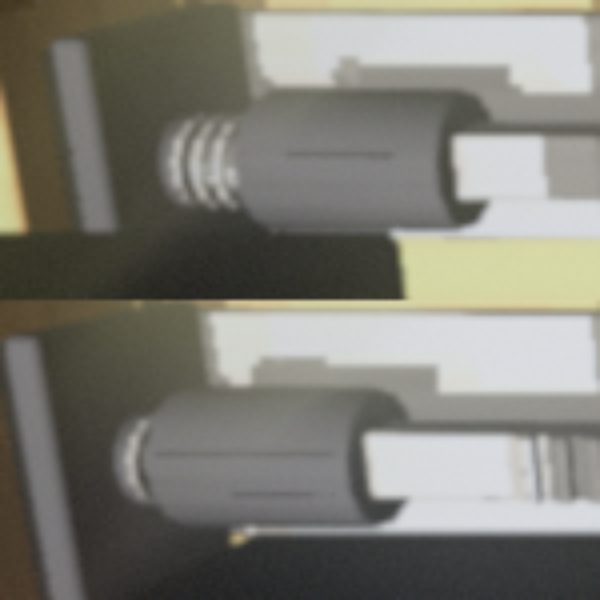

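View pics/w_scene.png

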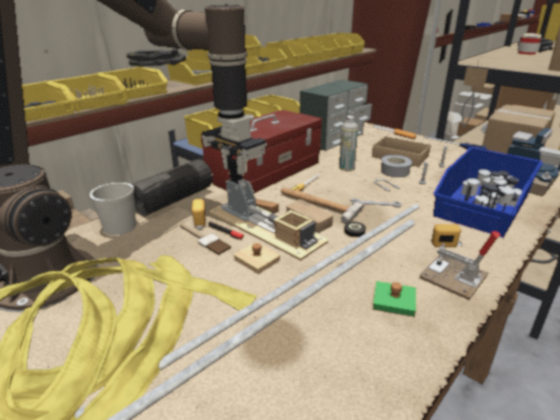

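The grip is unchanged after 2 s. The coil is partly squeezed, about 5–6 mm, and not solid. The lid is flat, and the trigger is held at the end of its stroke, so I'm handing in.

```bash
python3 -c "
from h import *
print(arm.job_done()); print(arm.get_state()['t'])"
```

```text
the job is handed in; nothing more can be done
None
the job is handed in; nothing more can be done
```

The box is gripped against the fixed jaw, and the arm is still holding the trigger squeezed. I handed the job in at 26 s.

- **Lid:** I lifted it off by its knob and set it down flat, knob up, about 30 mm clear of the clamp's base on the near side. The highest force in the readings during placing was about 9 N.
- **Pumping:** It took six squeezes of the trigger, and nothing else moved the jaw. The first two gained only about 6–7 mm each. On the second, the finger had kept the trigger from returning fully. After I corrected that, pumps three to five gained about 12 mm each.
- **Grip:** Two picture measurements put the spring squeeze at about 5–6 mm, and the sum of the pump gains puts it at about 6 mm. The proper range is 3–12 mm and solid is 14 mm. My first, cruder reading was about 7 mm. The grip did not change over 2 s of holding (opening 41.5 mm).
- **Box position:** The located box centre puts its face at the fixed jaw to within about 1 mm. In the blurry top view I could only rule out a gap larger than about 2.5 mm. The squeezed spring also shows the box is seated.
- **Other readings:** The trained network put the pad about 5 mm further along than my measurements did at first, and up to 5 mm short of them in the final grip. I relied on picture measurements of the rod and the coil instead. The highest wrist force reading was about 31 N, briefly. The other tools look unmoved in the last pictures.

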